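# Prop open the hood of a dust-extractor box

### The job

The teal hood of the dust-extractor box stands raised on its stiff hinge. Swing the steel prop rod up by its orange sleeve until it points at the slot in the yellow tab, then draw the hood down by its red pull so that the pin of the rod goes through the slot and the hood rests on the black collar. Leave it propped open like that, never let the hood fall below the propped position, and do not disturb the things lying around.

Things in the scene. Friction and masses are not known exactly. Their poses are not given: they have to be found in the camera images.
- extractor: Fixed open-topped teal steel box, 200 x 260 x 70 mm (x, y, z), with a filter inside. Origin: centre of its underside, on the bench; z up. It stands turned by a varying yaw; all directions below are along its own axes. The hood's hinge runs along x at y = -130, z = 75 mm. The prop rod moves in the plane x = -150 mm, 50 mm outside the box's -x wall (the wall nearest the robot).
- hood (a joint): Angle of the hood (rad): 0 = shut (level, reaching to +y from the hinge), growing as it is raised; at a right angle it would stand upright. The hood is a 6 mm teal sheet 200 mm (x) by 250 mm, 0.7 kg, on a stiff hinge that holds it above about 1.0; below about 0.95 it may sink under its own weight. Properly propped it reads 0.838 (48 degrees). It starts between 1.05 and 1.17.
- hood_hinge (a point): Middle of the hood's hinge line; frame fixed to the hood: x along the hinge, y from the hinge to the free edge in the sheet's plane, z out of its upper face (underside at z = 0).
- hood_pull (a point): Middle of the red flat pull at the middle of the hood's free edge, 275 mm from the hinge: a plate in the plane of the hood, 90 mm along the edge, 8 mm thick, standing out 45 mm past the sheet (250 to 295 mm from the hinge). Axes as hood_hinge. Pinch it across its thickness with the tool in line with the hood sheet. Moving it takes less than 5 N.
- hood_eye (a point): Centre of the slot on the underside of the yellow tab, 150 mm to -x of the hood's middle and 170 mm from the hinge. The tab is 6 mm thick, in the plane of the hood, and sticks out 85 mm past the hood's -x edge. The slot goes through it, 24 mm (x) by 34 mm (y). Axes as hood_hinge.
- prop (a joint): Angle of the prop rod above level (rad): 0 = level, pointing to -y of the box; grows as the rod's free end swings up towards the hood; range -0.32 to 0.95, stiff pivot: it stays where it is left (about 5 N at the sleeve moves it). At 0.733 (42 degrees) the rod is square to the propped hood and centred in the slot when the hood reads 0.838. It starts between -0.28 and 0.05.
- prop_pivot (a point): Pivot of the steel prop rod, at x = -150, y = 114, z = 84 mm of the box (it does not move in the box). Frame fixed to the rod: -y runs along the rod to its free end, x along the pivot's axis. The rod is 10 mm thick.
- prop_grip (a point): Centre of the orange round sleeve on the rod, 125 mm from the pivot: 16 mm thick, 50 mm long, the place to grasp. Nothing stands within 40 mm to either side along the box's x. The hood stands above it once it is swung up, so lean the tool back towards the box's +y by about the rod's angle.
- prop_tip (a point): Rounded end of the rod's 10 mm pin, 197 mm from the pivot. The black collar, 44 mm across, 10 mm thick, has its upper face 175 mm from the pivot, so the pin stands 22 mm past it.
- mop_mid (a point): Bystander: tan ringed polishing wheel lying flat, 120 mm across, 28 mm thick; centre half-way up.
- bar_mid (a point): Bystander: brown bar of polishing compound, 150 x 45 x 35 mm; centre half-way up.
- jar_mid (a point): Bystander: white jar with a blue lid, 70 mm across, 90 mm tall; centre half-way up.

How it is judged:
By the outcome, as a careful person would: the job done as asked, in the order asked, and still so for the second after the job is handed in, with the robot touching nothing.
It also fails if it takes over 58 s, if anything falls off the work surface, if the arm or the gripper's body presses on something with over 40 N, if the wrist force passes 120 N, or if a joint passes its speed limit or range.

### The arm

A 7-joint arm with a two-finger parallel gripper is mounted at the origin on the work surface. World frame = base frame: x ahead of the robot, y to its left, z up, the work surface at z = 0. Lengths are in m, angles in rad, forces in N, time in s.
With the tool pointing down it reaches from about 0.425 to 0.925 m from the base axis. Payload 6.8 kg.
Tool frame: the origin (TCP) lies between the finger pads; the fingertips stand manip.tips_ahead ahead of it and the grasp point (between the pads) lies 2 mm behind it (manip.tips_ahead is the distance from the TCP to the fingertips, in m); z points along the fingers, y is the line along which they close (so a half turn about z gives the same grasp; the last joint's range is limited). The gripper opens to 88 mm and grips with 3 to 60 N. Pads are 20 mm wide; open, the fingers measure 115 mm over their backs; the gripper's body (75 mm by 178 mm) begins 61 mm behind the grasp point.
Start: joints at [1.203, 0.477, 0.022, 1.555, -0.011, 1.109, -0.083], TCP at [0.173, -0.652, 0.24] pointing down, gripper open.
Joint ranges: [-2.96, 2.96], [-0.34, 2.1], [-1.41, 1.46], [0.24, 2.44], [-1.37, 4.51], [0.17, 1.92], [-2.96, 2.96]. Speed limits (rad/s): [2.39, 2.39, 3.14, 3.14, 3.14, 3.14, 3.14].

### API

Orientations are given as [roll, pitch, yaw] about the fixed x, y, z axes, in that order (R = Rz(yaw) Ry(pitch) Rx(roll)).
In Python, from rig import manip gives the robot as it stands.
- The arm moves only by the tool play_rows, never from a script. Its argument "steps" is a list that holds one entry, the list of rows, each a list of 5 numbers: the opening, from 0 (shut) to 1 (fully open), then the shift along the tool's x, y, z in m, then the turn about the tool's z in degrees. In form: [[[jaw, x, y, z, yaw], ...]]. A call has exactly 10 rows; each row is the pose to reach, as a shift and turn from the pose commanded when the call began, along the tool's axes at that moment; what a row does not reach only later rows make up. A row lasts 1/8 s, in which the tool goes at most 62.5 mm and 10.7 degrees, less where a joint would pass 70% of its speed; a pose out of reach is approached as far as the arm can. A call with a gripper value outside its range is refused whole. The fingers move at their own pace and stop on an object; "grip_force" is the grip in N (left out, the last holds). Time passes only in rows, so rows that repeat a pose let the fingers close, or fill a call up. It gives the time, the measured TCP pose, the force, the opening and the grip force at its end, in the units of the state.
- manip.sense(): the state, without advancing time (a new reading comes with each control period).
- manip.camera(name): name is "scene" or "top" or "wrist"; returns a dict with "color" (400x640x3 uint8, blue, green, red), "camera_matrix" (3x3 intrinsics, pixels), "distortion" ([k1, k2, p1, p2, k3] as OpenCV has them; the pictures are not rectified), "R" (3x3) and "t" (3): a world point X has camera coordinates R X + t. Camera axes: x right, y down, z forward; pixel columns grow to the right and rows downward; lengths in m; the calibration is good to about 2 mm. A picture is of the moment at which its call begins. There is no depth.
- manip.hand_in(): hands the job in; it is judged then, once.
Trained networks look in the newest picture that a camera, given by its name, has taken for a name from the list of things; names that differ only in an ending like _2 or _b are one class to them, and where a whole thing is asked for, a point or a joint stands for the part that bears it (a point fixed in the world has none). Each returns a list of dicts, best first, with "score" (0 to 1); they miss things now and then, are a little off and sometimes report something else, mostly with a low value. They report only what shows in the picture. A call takes as long as a camera call.
- manip.spot_in(camera, thing): "uv" ([column, row] in pixels, amid what is visible of it).
- manip.mark_of(camera, thing): "uv" ([column, row] in pixels: a listed point, or the origin of a listed thing).
The state is a dict: "clock": time; "joint_pos": joint angles; "qvel": joint speeds; "tau": joint torques, N m; "ee_pos": TCP position; "tcp_rot": TCP orientation; "ft_force": force on the tool from outside, world axes, zero at the start; "torque": the same for the moment, N m; "width": opening from 0.0 (shut) to 1.0 (fully open); "grasp_force": force on a finger pad.
Only numpy, scipy, OpenCV 4.12 (cv2) and the standard library are available. Lean on these libraries where they do the work, as an engineer would, in place of code of your own. Each camera call takes 0.05 s, during which the arm holds its last target. There are 200 camera calls.

## Working session

There is one attempt and no reset: what is moved stays moved. The work goes in short steps, Python scripts to look and compute and a tool call to move; the robot and the scene stay as the last step left them, time stands still between calls to the robot, and variables do not carry over. Pictures are saved under pics/ and viewed, at most 10 in all, crops included, and the job is handed in when it is done.

Besides the shell and the picture viewer there is one more tool, called after "Emit:" as name(argument=value, ...) on one line, values as JSON. play_rows: Moves the arm, as the interface text tells. Its arguments: {"type":"object","properties":{"steps":{"type":"array"},"grip_force":{"type":"number"}},"required":["steps"]}

```bash
ls; mkdir -p pics; python3 - <<'E'
from rig import manip
import cv2,numpy as np
print(manip.tips_ahead); s=manip.sense(); print(s)
T=["extractor","hood_hinge","hood_pull","hood_eye","prop_pivot","prop_grip","prop_tip","mop_mid","bar_mid","jar_mid"]
for c in ["scene","top"]:
    im=manip.camera(c); cv2.imwrite(f"pics/{c}0.png",im["color"])
    print(c,im["camera_matrix"].tolist(),im["distortion"],np.round(im["R"],3).tolist(),im["t"])
    for t in T:
        print(t,[(np.round(d["uv"],1).tolist(),round(d["score"],2)) for d in manip.mark_of(c,t)[:2]])
E
```

```text
pics
0.017
{'clock': 0.0, 'joint_pos': array([ 1.20285668,  0.47775542,  0.02234532,  1.5563809 , -0.01149957,
        1.10929234, -0.08308531]), 'qvel': array([ 0.00014405, -0.0005783 , -0.0002059 ,  0.00050877,  0.00191653,
       -0.00011953,  0.00203571]), 'tau': array([-1.25308699e-03, -5.82865155e+01,  1.53360687e+00, -2.72612429e+01,
       -5.45080681e-02,  1.70928834e-02,  1.78265645e-04]), 'ee_pos': array([ 0.17327416, -0.65182676,  0.23874155]), 'tcp_rot': array([-3.13988965e+00,  1.27458334e-04,  2.59872005e-01]), 'ft_force': array([-0.02088898,  0.38613812,  0.10984396]), 'torque': array([0.03716423, 0.0219129 , 0.00996183]), 'grasp_force': 0.0, 'width': 0.9995259452703156}
scene [[424.1054753652546, 0.0, 325.11219709898637], [0.0, 424.1054753652546, 202.93969349612644], [0.0, 0.0, 1.0]] [-0.07479147  0.          0.          0.          0.        ] [[0.289, 0.957, 0.004], [0.836, -0.251, -0.487], [-0.466, 0.144, -0.873]] [-0.16079474 -0.40062559  1.65026352]
extractor [([334.8, 255.5], 0.67), ([193.4, 242.8], 0.53)]
hood_hinge [([294.1, 249.9], 0.94)]
hood_pull [([332.9,
[... 253 characters left out ...]
, ([334.6, 257.1], 0.2)]
top [[506.4508223828073, 0.0, 314.60962941039674], [0.0, 506.4508223828073, 192.4190030687278], [0.0, 0.0, 1.0]] [-0.13442682  0.          0.          0.          0.        ] [[-0.028, -0.999, -0.017], [-0.984, 0.03, -0.174], [0.175, 0.012, -0.985]] [0.03472063 0.51934569 1.63799634]
extractor [([318.3, 148.1], 0.77)]
hood_hinge [([361.1, 150.6], 0.69)]
hood_pull [([325.6, 122.5], 0.72)]
hood_eye [([329.8, 182.5], 0.56)]
prop_pivot [([278.9, 182.2], 0.69), ([406.2, 254.3], 0.56)]
prop_grip [([311.7, 190.1], 0.78)]
prop_tip [([336.2, 192.0], 0.55)]
mop_mid [([206.9, 227.3], 0.81)]
bar_mid [([406.8, 251.5], 0.65), ([338.3, 191.5], 0.63)]
jar_mid [([446.3, 191.2], 0.8)]
```

View pics/scene0.png

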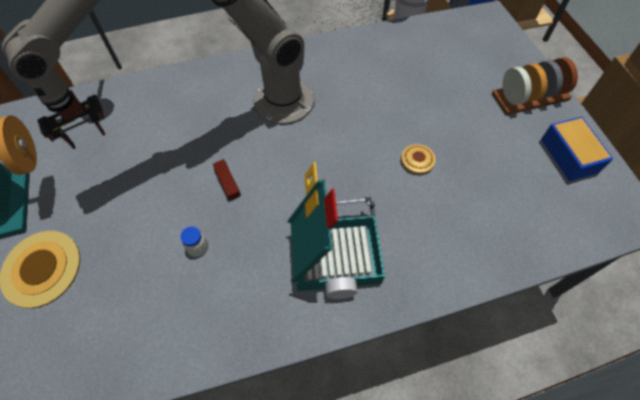

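View pics/top0.png

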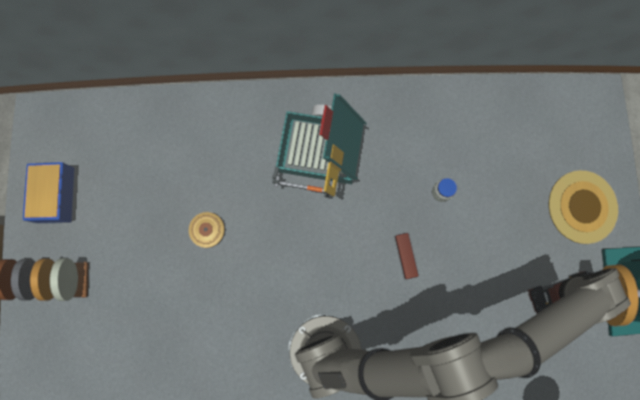

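The scene camera shows the box at about (335,245) with its hood raised. The tab is at (311,175), the red pull at (332,208) and the pivot at (370,202). The top camera shows the rod from (279,182) to (336,192), with an orange sleeve at (315,189). The bar is at (406,255), the jar at (446,190) and the wheel at (207,229).

```bash
cat > h.py <<'E'
import numpy as np,cv2,json
from scipy.optimize import least_squares
from scipy.spatial.transform import Rotation as Ro
def pts(q):
    x,y,w,h,p=q; R=Ro.from_euler('z',w).as_matrix(); o=np.array([x,y,0])
    B=lambda v:o+R@np.array(v,float)
    hy=np.array([0,np.cos(h),np.sin(h)]); hz=np.array([0,-np.sin(h),np.cos(h)]); H0=np.array([0,-.13,.075])
    Hd=lambda a,b,c:B(H0+np.array([a,0,0])+b*hy+c*hz)
    r=np.array([0,-np.cos(p),np.sin(p)]); P0=np.array([-.15,.114,.084])
    return dict(extractor=B([0,0,0]),hood_hinge=B(H0),hood_pull=Hd(0,.275,.003),hood_eye=Hd(-.15,.17,0),
      prop_pivot=B(P0),prop_grip=B(P0+.125*r),prop_tip=B(P0+.197*r))
def proj(im,X):
    return cv2.projectPoints(np.array([X]),cv2.Rodrigues(im["R"])[0],im["t"],im["camera_matrix"],im["distortion"])[0].ravel()
def fit(obs,q0,prior=None,free=range(5)):
    free=list(free); q0=np.array(q0,float)
    def full(v): q=q0.copy(); q[free]=v; return q
    def f(v):
        P=pts(full(v)); return np.concatenate([w*(proj(im,P[n])-uv) for im,n,uv,w in obs])
    s=least_squares(f,q0[free],loss='cauchy',f_scale=2.)
    q=full(s.x);P=pts(q)
    for im,n,uv,w in obs: print(im["name"],n,np.round(uv-proj(im,P[n]),1),round(w,2))
    cov=np.linalg.pinv(s.jac.T@s.jac); print("q",np.round(q,4),"sd",np.round(np.sqrt(np.diag(cov)),4))
    return q
def look(m,cams,names,k=1):
    obs=[]
    for c in cams:
        for _ in range(k):
            im=m.camera(c); im["name"]=c
            for n in names:
                for d in m.mark_of(c,n)[:1]: obs.append((im,n,np.array(d["uv"]),d["score"]))
    return obs
def ray(im,uv,z):
    n=cv2.undistortPoints(np.array([[uv]],float),im["camera_matrix"],im["distortion"]).ravel()
    d=im["R"].T@np.array([n[0],n[1],1]); c=-im["R"].T@im["t"]; return c+d*(z-c[2])/d[2]
NAMES=["hood_hinge","hood_pull","hood_eye","prop_pivot","prop_grip","prop_tip","extractor"]
E
python3 - <<'E'
from rig import manip
from h import *
obs=look(manip,["scene","top"],NAMES,2)
q=fit(obs,[.65,0.05,-.1,1.1,-.1])
for n,v in pts(q).items(): print(n,np.round(v,3))
im=manip.camera("top")
for n,z in [("mop_mid",.014),("bar_mid",.018),("jar_mid",.045)]: print(n,ray(im,manip.mark_of("top",n)[0]["uv"],z))
E
```

```text
scene hood_hinge [ 0.6 -2.6] 0.86
scene hood_pull [3.8 1.9] 0.89
scene hood_eye [-2.5  0.7] 0.89
scene prop_grip [-1.  0.] 0.66
scene hood_hinge [-0.2 -0.1] 0.83
scene hood_pull [0.2 2.7] 0.97
scene hood_eye [-0.5  0.3] 0.8
scene prop_pivot [-38.5   8.6] 0.75
scene prop_grip [-137.9   35.3] 0.67
scene extractor [0.1 0.4] 0.6
top hood_hinge [ 1.  -0.5] 0.58
top hood_pull [1.3 2.5] 0.59
top hood_eye [-4.9  0.6] 0.67
top prop_pivot [-0.4  1.1] 0.61
top prop_grip [-3.4  0.9] 0.46
top prop_tip [2.4 1.1] 0.61
top extractor [-3.2 -0.1] 0.89
top hood_hinge [0.6 0.2] 0.58
top hood_pull [1.7 0.8] 0.91
top hood_eye [-2.3  0.3] 0.57
top prop_pivot [-2.2  0.5] 0.67
top prop_grip [-2.5 -0.7] 0.5
top prop_tip [5.3 1.5] 0.51
top extractor [-0.8 -0.7] 0.73
q [ 6.7890e-01 -9.0000e-04 -1.9550e-01  1.1579e+00 -1.4670e-01] sd [0.0013 0.0018 0.0134 0.011  0.069 ]
extractor [ 0.679 -0.001  0.   ]
hood_hinge [ 0.654 -0.128  0.075]
hood_pull [ 0.675 -0.023  0.328]
hood_eye [ 0.52  -0.032  0.231]
prop_pivot [0.554 0.14  0.084]
prop_grip [0.53  0.019 0.066]
prop_tip [ 0.516 -0.051  0.055]
mop_mid [0.41958091 0.40135948 0.014     ]
bar_mid [ 6.68983579e-01 -1.81753414e-04  1.80000000e-02]
jar_mid [ 0.51222703 -0.42292892  0.045     ]
```

The two-camera fit is consistent: the box is at about (0.679, -0.001) with yaw -0.195, the hood reads 1.16 and the prop -0.15. Moves can't tilt the tool, so I'll work with it vertical. I'll grip the sleeve's pivot-side part, turned about 10° so the gripper body clears the hood. First I'll move to a hover for a close wrist view.

Emit:
play_rows(steps=[[[0.4,0.03,-0.04,-0.04,-10],[0.4,0.07,-0.08,-0.08,-20],[0.4,0.11,-0.12,-0.11,-30],[0.4,0.15,-0.16,-0.14,-40],[0.4,0.19,-0.205,-0.16,-50],[0.4,0.225,-0.25,-0.16,-60],[0.4,0.26,-0.3,-0.16,-70],[0.4,0.3,-0.345,-0.16,-74],[0.4,0.335,-0.39,-0.16,-74],[0.4,0.37,-0.44,-0.16,-74]]])

```text
clock: 4.15
ee_pos: [0.4184, -0.1303, 0.4]
tcp_rot: [3.141, 0.001, 1.551]
ft_force: [0.9, -0.3, 0.1]
width: 0.401
grasp_force: 0.0
```

```bash
python3 - <<'E'
from rig import manip
s=manip.sense(); print(s["clock"],s["ee_pos"],s["tcp_rot"],s["joint_pos"])
E
```

```text
4.15 [ 0.41840317 -0.13028859  0.3999566 ] [3.14076066e+00 6.60494093e-04 1.55094657e+00] [ 0.74165093 -0.01861055 -0.56211634  1.82254427 -0.00966898  1.33387998
  0.1620237 ]
```

Emit:
play_rows(steps=[[[0.4,0.045,0.015,0,0],[0.4,0.09,0.03,0,0],[0.4,0.135,0.045,0,0],[0.4,0.18,0.06,0,0],[0.4,0.22,0.075,0,0],[0.4,0.23,0.08,0,0],[0.4,0.23,0.08,0,0],[0.4,0.23,0.08,0,0],[0.4,0.23,0.08,0,0],[0.4,0.23,0.08,0,0]]])

```text
clock: 5.4
ee_pos: [0.5024, 0.0955, 0.3998]
tcp_rot: [3.141, 0.001, 1.55]
ft_force: [0.2, 0.2, 0.0]
width: 0.397
grasp_force: 0.0
```

```bash
python3 - <<'E'
from rig import manip
from h import *
obs=look(manip,["wrist"],["prop_pivot","prop_grip","prop_tip","hood_eye","hood_pull"],1)
im=obs[0][0] if obs else manip.camera("wrist"); cv2.imwrite("pics/w1.png",im["color"])
obs+=look(manip,["top","scene"],["hood_pull","hood_eye","prop_pivot","prop_grip","hood_hinge"],1)
q=fit(obs,[.679,-.001,-.195,1.158,-.147])
for n,v in pts(q).items(): print(n,np.round(v,3))
s=manip.sense(); print(s["clock"],s["ee_pos"],s["tcp_rot"])
E
```

```text
wrist prop_pivot [ 0.8 -2. ] 0.66
wrist prop_grip [-0.7  4.5] 0.75
wrist prop_tip [ 1.3 -0.3] 0.72
wrist hood_eye [-0.3  0. ] 0.65
wrist hood_pull [-2.1 -0.1] 0.7
top hood_pull [0.8 0.7] 0.79
top hood_eye [-1.6 -1.9] 0.62
top prop_grip [-2.   2.5] 0.42
top hood_hinge [-1.1 -1.9] 0.67
scene hood_pull [0.7 2.5] 0.95
scene hood_eye [-1.7  0.3] 0.9
scene prop_pivot [-0.9  2.6] 0.6
scene prop_grip [-2.   2.8] 0.47
scene hood_hinge [ 1. -4.] 0.79
q [ 6.7950e-01  4.0000e-04 -1.9910e-01  1.1514e+00 -3.2400e-02] sd [0.001  0.0026 0.011  0.0088 0.0313]
extractor [0.68 0.   0.  ]
hood_hinge [ 0.654 -0.127  0.075]
hood_pull [ 0.675 -0.02   0.327]
hood_eye [ 0.52  -0.029  0.23 ]
prop_pivot [0.555 0.142 0.084]
prop_grip [0.53  0.019 0.08 ]
prop_tip [ 0.516 -0.051  0.078]
6.3 [0.50243731 0.0963431  0.39965767] [ 3.14156274e+00 -1.64691138e-05  1.55133203e+00]
```

View pics/w1.png

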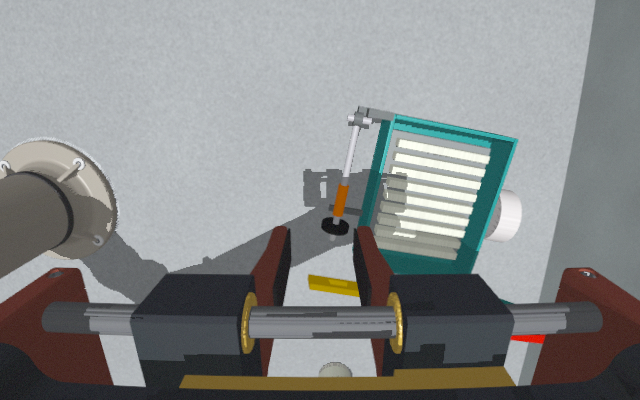

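The wrist picture shows the pivot at (360,119), the orange sleeve at (341,199), the collar at (335,227) and the pin end near (333,238). The yellow tab is at (333,285).

```bash
python3 - <<'E'
from rig import manip
from h import *
im=manip.camera("wrist"); im["name"]="w"
obs=[(im,"prop_grip",np.array([341,199.]),1),(im,"prop_tip",np.array([333,238.]),1),(im,"prop_pivot",np.array([360,119.]),1)]
for y0 in (0.0,.0004,-.001):
  for free in [(0,1,4),(0,1,2,4)]: q=fit(obs,[.6795,y0,-.199,1.155,-.1],free=free)
w=q[2]; P=pts(q)
r=np.array([0,-np.cos(q[4]),np.sin(q[4])]); R=Ro.from_euler('z',w).as_matrix()
print(P["prop_pivot"], P["prop_pivot"]+R@(.11*r))
E
```

```text
w prop_grip [-0.8  0.4] 1
w prop_tip [ 0.1 -0.1] 1
w prop_pivot [ 0.6 -0.2] 1
q [ 6.810e-01  3.000e-04 -1.990e-01  1.155e+00 -8.540e-02] sd [0.001  0.0013 0.0209]
w prop_grip [-0.7  0.4] 1
w prop_tip [ 0.4 -0.2] 1
w prop_pivot [ 0.2 -0.2] 1
q [ 6.808e-01 -4.000e-04 -2.048e-01  1.155e+00 -8.310e-02] sd [0.0011 0.002  0.0116 0.0215]
w prop_grip [-0.8  0.4] 1
w prop_tip [ 0.1 -0.1] 1
w prop_pivot [ 0.6 -0.2] 1
q [ 6.810e-01  3.000e-04 -1.990e-01  1.155e+00 -8.540e-02] sd [0.001  0.0013 0.0209]
w prop_grip [-0.7  0.4] 1
w prop_tip [ 0.4 -0.2] 1
w prop_pivot [ 0.2 -0.2] 1
q [ 6.808e-01 -4.000e-04 -2.048e-01  1.155e+00 -8.310e-02] sd [0.0011 0.002  0.0116 0.0215]
w prop_grip [-0.8  0.4] 1
w prop_tip [ 0.1 -0.1] 1
w prop_pivot [ 0.6 -0.2] 1
q [ 6.810e-01  3.000e-04 -1.990e-01  1.155e+00 -8.540e-02] sd [0.001  0.0013 0.0209]
w prop_grip [-0.7  0.4] 1
w prop_tip [ 0.4 -0.2] 1
w prop_pivot [ 0.2 -0.2] 1
q [ 6.808e-01 -4.000e-04 -2.048e-01  1.155e+00 -8.310e-02] sd [0.0011 0.002  0.0116 0.0215]
[0.55708347 0.14170787 0.084     ] [0.53478461 0.03437975 0.07486574]
```

Emit:
play_rows(steps=[[[0.4,-0.03,0.017,0,0],[0.4,-0.061,0.034,0,0],[0.4,-0.061,0.034,0.03,0],[0.4,-0.061,0.034,0.06,0],[0.4,-0.061,0.034,0.09,0],[0.4,-0.061,0.034,0.12,0],[0.4,-0.061,0.034,0.15,0],[0.4,-0.061,0.034,0.18,0],[0.4,-0.061,0.034,0.2,0],[0.4,-0.061,0.034,0.2,0]]])

```text
clock: 7.6
ee_pos: [0.5343, 0.0344, 0.1984]
tcp_rot: [-3.139, 0.0, 1.551]
ft_force: [-0.3, 0.5, -0.3]
width: 0.4
grasp_force: 0.0
```

```bash
python3 - <<'E'
from rig import manip
from h import *
im=manip.camera("wrist"); im["name"]="w"; cv2.imwrite("pics/w2.png",im["color"])
P=pts([.681,.0003,-.2,1.155,-.085])
for n in P: print(n,proj(im,P[n]))
print(manip.sense()["ee_pos"],manip.sense()["ft_force"])
E
```

```text
extractor [451.28093471 196.73019931]
hood_hinge [440.8630922  334.88845435]
hood_pull [584.85709687 415.82752603]
hood_eye [299.62516474 408.31921716]
prop_pivot [349.43003678  57.13279857]
prop_grip [320.33785016 204.35070838]
prop_tip [307.3991515  269.77560756]
[0.53510903 0.03469763 0.19955234] [1.48033962 0.18905774 0.01787429]
```

View pics/w2.png

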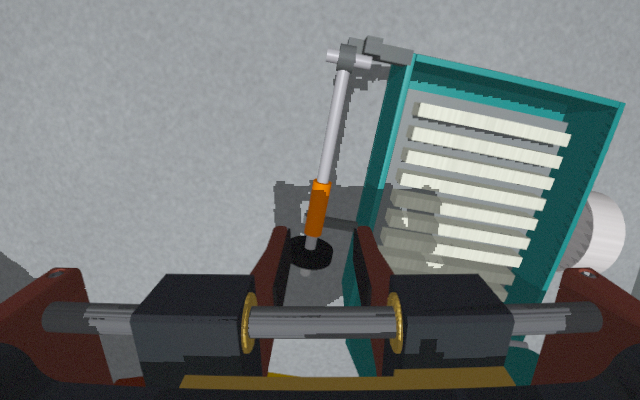

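The wrist picture shows the sleeve at (317,209), the collar at (311,252), the pin end at about (306,272) and the pivot at (347,57). All are within 3–5 px of the prediction.

```bash
python3 - <<'E'
from rig import manip
from h import *
im=manip.camera("wrist"); im["name"]="w"
obs=[(im,"prop_grip",np.array([317.5,208.5]),1),(im,"prop_tip",np.array([306,272.]),1),(im,"prop_pivot",np.array([347,57.]),1)]
q=fit(obs,[.6795,0,-.2,1.155,-.1],free=(0,1,4))
P=pts(q);r=np.array([0,-np.cos(q[4]),np.sin(q[4])]); R=Ro.from_euler('z',q[2]).as_matrix()
T=P["prop_pivot"]+R@(.11*r); s=manip.sense()
print(T, Ro.from_euler('xyz',s["tcp_rot"]).as_matrix().T@(T-s["ee_pos"]))
E
```

```text
w prop_grip [-0.7  3. ] 1
w prop_tip [ 0.7 -0.4] 1
w prop_pivot [ 0.1 -0.5] 1
q [ 6.803e-01  5.000e-04 -2.000e-01  1.155e+00 -5.870e-02] sd [0.0006 0.0008 0.0108]
[0.53407493 0.03439672 0.07754384] [-0.00047644 -0.00163235  0.1227291 ]
```

Emit:
play_rows(steps=[[[0.4,0,-0.001,0.025,0],[0.4,0,-0.001,0.05,0],[0.4,0,-0.001,0.075,0],[0.4,0,-0.001,0.095,0],[0.4,0,-0.001,0.11,0],[0.4,0,-0.001,0.12,0],[0.4,0,-0.001,0.125,0],[0.4,0,-0.001,0.125,0],[0.4,0,-0.001,0.125,0],[0.4,0,-0.001,0.125,0]]], grip_force=15)

```text
clock: 8.95
ee_pos: [0.5346, 0.0347, 0.0751]
tcp_rot: [3.141, -0.0, 1.551]
ft_force: [-0.2, -0.3, -0.6]
width: 0.397
grasp_force: 0.0
```

Emit:
play_rows(steps=[[[0.3,0,0,0,0],[0.2,0,0,0,0],[0.1,0,0,0,0],[0.1,0,0,0,0],[0.1,0,0,0,0],[0.1,0,0,0,0],[0.1,0,0,0,0],[0.1,0,0,0,0],[0.1,0,0,0,0],[0.1,0,0,0,0]]], grip_force=15)

```text
clock: 10.2
ee_pos: [0.5328, 0.0346, 0.0741]
tcp_rot: [-3.139, 0.001, 1.551]
ft_force: [-5.6, 1.0, 0.8]
width: 0.2
grasp_force: 14.9
```

Emit:
play_rows(steps=[[[0.1,0,-0.001,-0.0065,0],[0.1,0,-0.001,-0.012,0],[0.1,0.0005,-0.001,-0.0175,0],[0.1,0.001,-0.001,-0.023,0],[0.1,0.002,-0.0005,-0.0285,0],[0.1,0.003,-0.0005,-0.034,0],[0.1,0.0045,0,-0.039,0],[0.1,0.0065,0,-0.0445,0],[0.1,0.0085,0.0005,-0.0495,0],[0.1,0.0085,0.0005,-0.0495,0]]])

```text
clock: 11.45
ee_pos: [0.5344, 0.0436, 0.1248]
tcp_rot: [-3.141, 0.0, 1.552]
ft_force: [-6.7, 1.0, -1.5]
width: 0.198
grasp_force: 15.1
```

```bash
python3 - <<'E'
from rig import manip
from h import *
im=manip.camera("wrist"); cv2.imwrite("pics/w3.png",im["color"])
s=manip.sense(); print(s["ee_pos"],s["ft_force"],s["torque"],s["width"])
for p in (.3,.35,.4,.45):
  P=pts([.6803,.0005,-.2,1.155,p]); print(p,[np.round(proj(im,P[n])) for n in ("prop_pivot","prop_grip","prop_tip")])
E
```

```text
[0.53443843 0.0435163  0.1247921 ] [-5.90484962  2.62262795 -0.97050029] [ 0.39744155  1.39535485 -0.24084021] 0.1966939678757788
0.3 [array([359.,  59.]), array([319., 285.]), array([297., 412.])]
0.35 [array([359.,  59.]), array([320., 289.]), array([297., 424.])]
0.4 [array([359.,  59.]), array([321., 292.]), array([296., 437.])]
0.45 [array([359.,  59.]), array([322., 294.]), array([296., 450.])]
```

View pics/w3.png

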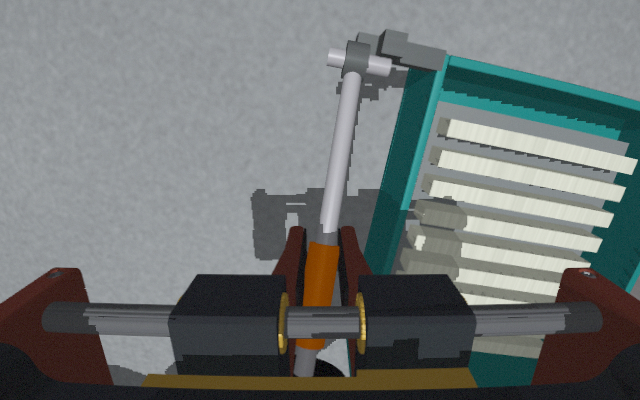

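The wrist picture shows the sleeve held between the pads at about (319,295), with the rod swung up partway. I'll continue along the arc.

Emit:
play_rows(steps=[[[0.1,0.002,0,-0.005,0],[0.1,0.0045,0,-0.01,0],[0.1,0.0075,0.001,-0.0145,0],[0.1,0.0105,0.0015,-0.0195,0],[0.1,0.0135,0.002,-0.024,0],[0.1,0.017,0.0025,-0.028,0],[0.1,0.0195,0.003,-0.031,0],[0.1,0.0195,0.003,-0.031,0],[0.1,0.0195,0.003,-0.031,0],[0.1,0.0195,0.003,-0.031,0]]])

```text
clock: 12.75
ee_pos: [0.538, 0.0626, 0.1557]
tcp_rot: [-3.141, 0.001, 1.551]
ft_force: [-6.4, 0.6, -4.1]
width: 0.196
grasp_force: 15.1
```

```bash
python3 - <<'E'
from rig import manip
from h import *
q0=[.6803,.0005,-.2,1.155,.7]
a=look(manip,["top","scene"],["hood_pull","hood_eye","prop_pivot","prop_tip","prop_grip"],1)
for c in ("top","scene"):
  im=next(o[0] for o in a if o[0]["name"]==c); P=pts(q0); u=proj(im,P["prop_tip"]).astype(int)
  y,x=max(u[1]-50,0),max(u[0]-60,0)
  k=im["color"][y:y+100,x:x+120]; cv2.imwrite(f"pics/p_{c}.png",cv2.resize(k,None,fx=5,fy=5,interpolation=cv2.INTER_CUBIC)); print(c,x,y)
  for p in (.65,.733,.8): print(p,[np.round(proj(im,pts(q0[:4]+[p])[n]),1) for n in ("prop_grip","prop_tip")])
fit(a,q0,free=(3,4))
s=manip.sense(); print(s["ee_pos"],s["ft_force"],s["width"])
E
```

```text
top 261 130
0.65 [array([305.8, 181.2]), array([324. , 181.5])]
0.733 [array([303.6, 180.4]), array([320.6, 180.1])]
0.8 [array([301.7, 179.7]), array([317.5, 179. ])]
scene 260 131
0.65 [array([337.6, 189.2]), array([318.4, 182.9])]
0.733 [array([339.9, 187.6]), array([322. , 180.3])]
0.8 [array([341.9, 186.4]), array([325.2, 178.3])]
top hood_pull [0.3 3. ] 0.72
top hood_eye [-0.7  2.5] 0.97
top prop_pivot [-1.6  1. ] 0.57
scene hood_pull [0.5 0.5] 0.59
scene hood_eye [-4.2  1.4] 0.73
scene prop_pivot [-0.1 -1.7] 0.66
scene prop_tip [-0.2 -0.3] 0.62
scene prop_grip [0.1 0.4] 0.46
q [ 6.803e-01  5.000e-04 -2.000e-01  1.144e+00  6.973e-01] sd [0.0105 0.0275]
[0.53802222 0.06257862 0.15565631] [-7.17109095  0.53008048 -4.71300949] 0.19471992317646003
```

Emit:
play_rows(steps=[[[0.4,0,0,0,0],[0.4,0,0,0,0],[0.4,0,0,0,0],[0.4,0,0,-0.03,0],[0.4,0,0,-0.07,0],[0.4,0,0,-0.12,0],[0.4,0,0,-0.17,0],[0.4,0,0,-0.22,0],[0.4,0,0,-0.26,0],[0.4,0,0,-0.26,0]]])

```text
clock: 14.6
ee_pos: [0.54, 0.0634, 0.419]
tcp_rot: [3.134, -0.001, 1.551]
ft_force: [0.4, 0.0, -1.0]
width: 0.402
grasp_force: 0.0
```

Emit:
play_rows(steps=[[[0.4,0.01,-0.02,0,0],[0.4,0.03,-0.04,0,0],[0.4,0.05,-0.05,0,0],[0.4,0.07,-0.05,0,0],[0.4,0.07,-0.05,0,0],[0.4,0.07,-0.05,0,0],[0.4,0.07,-0.05,0,0],[0.4,0.07,-0.05,0,0],[0.4,0.07,-0.05,0,0],[0.4,0.07,-0.05,0,0]]])

```text
clock: 15.85
ee_pos: [0.4897, 0.1334, 0.4152]
tcp_rot: [3.142, 0.0, 1.551]
ft_force: [-0.4, -0.9, -0.4]
width: 0.398
grasp_force: 0.0
```

```bash
python3 - <<'E'
from rig import manip
from h import *
q0=[.6803,.0005,-.2,1.155,.7]
a=look(manip,["wrist","top","scene"],["hood_pull","hood_eye","prop_pivot","prop_tip","prop_grip"],1)
tiles=[]
for c in ("top","scene","wrist"):
  im=next(o[0] for o in a if o[0]["name"]==c)
  if c=="wrist":
    tiles.append(im["color"])
  else:
    u=proj(im,pts(q0)["prop_tip"]).astype(int);y,x=u[1]-30,u[0]-50
    print(c,x,y); t=cv2.resize(im["color"][y:y+60,x:x+100],(400,240),interpolation=cv2.INTER_CUBIC); 
    tiles.append(t)
  for p in (.65,.733,.8): print(c,p,[np.round(proj(im,pts(q0[:4]+[p])[n]),1) for n in ("prop_grip","prop_tip")])
can=np.zeros((600,800,3),np.uint8); can[:240,:400]=tiles[0]; can[:240,400:]=tiles[1]; can[240:,:576]=cv2.resize(tiles[2],(576,360))
cv2.imwrite("pics/m1.png",can)
fit(a,q0,free=(3,4))
s=manip.sense(); print(s["clock"],s["ee_pos"],s["ft_force"],s["width"])
E
```

```text
top 271 150
top 0.65 [array([305.8, 181.2]), array([324. , 181.5])]
top 0.733 [array([303.6, 180.4]), array([320.6, 180.1])]
top 0.8 [array([301.7, 179.7]), array([317.5, 179. ])]
scene 270 151
scene 0.65 [array([337.6, 189.2]), array([318.4, 182.9])]
scene 0.733 [array([339.9, 187.6]), array([322. , 180.3])]
scene 0.8 [array([341.9, 186.4]), array([325.2, 178.3])]
wrist 0.65 [array([357.4, 223.3]), array([351.5, 277. ])]
wrist 0.733 [array([359.1, 221.1]), array([354.2, 275.4])]
wrist 0.8 [array([360.6, 218.8]), array([356.6, 273.1])]
wrist hood_pull [-1.8 -0.1] 0.93
wrist hood_eye [1.5 1.2] 0.73
wrist prop_pivot [-0.9 -1.3] 0.93
wrist prop_tip [2.6 1.9] 0.82
wrist prop_grip [-0.2 -0.4] 0.78
top hood_pull [0.5 2. ] 0.67
top hood_eye [ 0.1 -1.1] 0.59
top prop_tip [1.2 0.1] 0.71
top prop_grip [-0.5  1.4] 0.72
scene hood_pull [1.2 1.2] 0.93
scene hood_eye [25.3 11.5] 0.59
scene prop_pivot [-1.6  1.8] 0.53
scene prop_tip [2.1 0.5] 0.74
scene prop_grip [-6.2 18.1] 0.65
q [ 6.8030e-01  5.0000e-04 -2.0000e-01  1.1622e+00  6.5180e-01] sd [0.0034 0.0219]
16.75 [0.48964977 0.13357417 0.41514645] [ 0.45919409 -0.34794899 -0.4634669 ] 0.40437067795598375
```

View pics/m1.png

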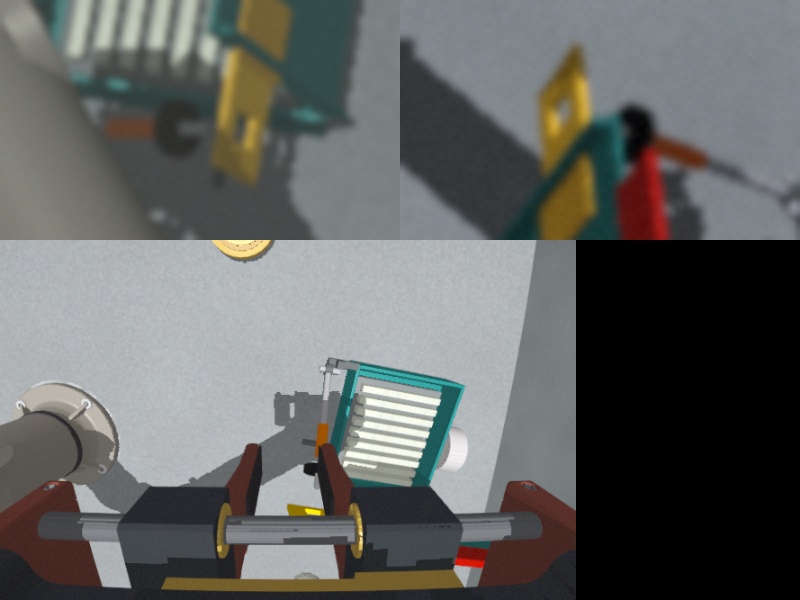

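The top and scene crops show the rod swung up, with the collar at about (315.5,182) in top and (329,183.5) in scene. The sleeve is at (303.5,182) in top and (340.5,188.8) in scene, and the tab's slot is just ahead of the pin. I'll refine the angle from the collar and sleeve pixels.

```bash
python3 - <<'E'
from rig import manip
import h; from h import *
o=h.pts
def pts2(q):
    P=o(q); P["collar"]=P["prop_pivot"]+(P["prop_tip"]-P["prop_pivot"])*170/197; return P
h.pts=pts2
C={}
for c in ("top","scene","wrist"): C[c]=manip.camera(c); C[c]["name"]=c
O=lambda c,n,u,v:(C[c],n,np.array([u,v],float),1.)
obs=[O("top","collar",315.5,182),O("top","prop_grip",303.5,182),O("scene","collar",329,183.5),O("scene","prop_grip",340.5,188.8),O("wrist","collar",345.6,253.3),O("wrist","prop_grip",357.8,220)]
q0=[.6803,.0005,-.2,1.16,.7]
fit(obs[:2],q0,free=[4]);fit(obs[2:4],q0,free=[4]);fit(obs[4:],q0,free=[4]); fit(obs,q0,free=[4]); fit(obs,q0,free=[0,1,4])
E
```

```text
top collar [0.  1.3] 1.0
top prop_grip [-1.2  1.3] 1.0
q [ 6.803e-01  5.000e-04 -2.000e-01  1.160e+00  6.955e-01] sd [0.0246]
scene collar [0.2 0.3] 1.0
scene prop_grip [0.6 1.2] 1.0
q [ 6.803e-01  5.000e-04 -2.000e-01  1.160e+00  7.313e-01] sd [0.0187]
wrist collar [-11.1  -0.4] 1.0
wrist prop_grip [-1.7 -0.7] 1.0
q [ 6.803e-01  5.000e-04 -2.000e-01  1.160e+00  7.500e-01] sd [0.0235]
top collar [1.1 1.7] 1.0
top prop_grip [-0.4  1.6] 1.0
scene collar [0.5 0.1] 1.0
scene prop_grip [0.8 1. ] 1.0
wrist collar [-10.3  -1.2] 1.0
wrist prop_grip [-1.1 -1.5] 1.0
q [ 6.803e-01  5.000e-04 -2.000e-01  1.160e+00  7.240e-01] sd [0.0148]
top collar [0.8 0.6] 1.0
top prop_grip [-0.3  0.6] 1.0
scene collar [ 1.  -0.3] 1.0
scene prop_grip [0.9 0.9] 1.0
wrist collar [-8.1  0.4] 1.0
wrist prop_grip [0.7 0.1] 1.0
q [ 0.679   0.0046 -0.2     1.16    0.68  ] sd [0.0013 0.0016 0.024 ]
```

The prop angle comes to about 0.73, as intended. Now I'll go above the pull with the tool's closing line along the box's y axis.

Emit:
play_rows(steps=[[[0.45,0,0,-0.015,-10],[0.45,-0.02,0.025,-0.03,-20],[0.45,-0.04,0.05,-0.04,-30],[0.45,-0.06,0.075,-0.04,-40],[0.45,-0.08,0.1,-0.04,-50],[0.45,-0.1,0.125,-0.04,-60],[0.45,-0.12,0.15,-0.04,-70],[0.45,-0.14,0.175,-0.04,-80],[0.45,-0.149,0.19,-0.04,-80],[0.45,-0.149,0.19,-0.04,-80]]])

```text
clock: 18.15
ee_pos: [0.6774, -0.0202, 0.454]
tcp_rot: [3.141, -0.001, 2.945]
ft_force: [-0.0, 0.2, 0.9]
width: 0.45
grasp_force: 0.0
```

```bash
python3 - <<'E'
from rig import manip
from h import *
im=manip.camera("wrist");cv2.imwrite("pics/w4.png",im["color"])
q=[.6803,.0005,-.2,1.16,.73]; P=pts(q)
R=Ro.from_euler('z',-.2).as_matrix()
def Hd(a,b,c,hh): return np.array([.6803,.0005,0])+R@(np.array([a,-.13,.075])+b*np.array([0,np.cos(hh),np.sin(hh)])+c*np.array([0,-np.sin(hh),np.cos(hh)]))
for hh in (1.12,1.16,1.2): print(hh,[np.round(proj(im,Hd(a,.295,.003,hh))) for a in (-.045,.045)])
print([d["uv"] for d in manip.mark_of("wrist","hood_pull")],proj(im,P["hood_pull"]))
s=manip.sense(); print(s["clock"],s["ee_pos"],s["tcp_rot"]);e=s["ee_pos"]-[.6803,.0005,0]; print(R.T@e)
# tips
T=Ro.from_euler('xyz',s["tcp_rot"]).as_matrix()
for a in(-.02,.02): print(proj(im,s["ee_pos"]+T@np.array([0,a,.017])))
E
```

```text
1.12 [array([343., 140.]), array([341., 241.])]
1.16 [array([330., 140.]), array([329., 244.])]
1.2 [array([316., 141.]), array([316., 246.])]
[[319.9, 189.4], [83.4, 99.1]] [319.99591863 188.3139437 ]
18.25 [ 0.67629875 -0.01832528  0.45513238] [ 3.14117630e+00 -4.42507273e-04  2.94823695e+00]
[-1.81487153e-04 -1.92449554e-02  4.55132381e-01]
[289.9280979  243.72756022]
[361.52950593 243.53374701]
```

View pics/w4.png

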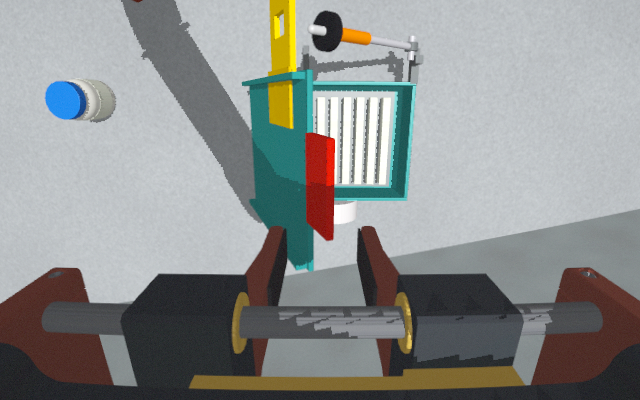

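The wrist picture shows the red pull at (322,187) with its free edge at column ~335, as predicted. The pin at (318,30) lines up beside the slot at (278,22). I'll lower the open fingers so they straddle the pull.

Emit:
play_rows(steps=[[[0.45,0,0,0.02,0],[0.45,0,0,0.04,0],[0.45,0,0,0.06,0],[0.45,0,0,0.075,0],[0.45,0,0,0.088,0],[0.45,0,0,0.1,0],[0.45,0,0,0.108,0],[0.45,0,0,0.113,0],[0.45,0,0,0.113,0],[0.45,0,0,0.113,0]]])

```text
clock: 19.5
ee_pos: [0.6769, -0.019, 0.3426]
tcp_rot: [3.141, 0.001, 2.948]
ft_force: [0.0, -0.4, 0.3]
width: 0.449
grasp_force: 0.0
```

Emit:
play_rows(steps=[[[0.45,0,0.006,0,0],[0.45,0,0.012,0,0],[0.45,0,0.019,0.004,0],[0.45,0,0.026,0.007,0],[0.45,0,0.032,0.01,0],[0.45,0,0.038,0.013,0],[0.45,0,0.044,0.016,0],[0.45,0,0.05,0.019,0],[0.45,0,0.05,0.019,0],[0.45,0,0.05,0.019,0]]])

```text
clock: 20.75
ee_pos: [0.6864, 0.0299, 0.3232]
tcp_rot: [3.142, 0.0, 2.947]
ft_force: [-0.7, 0.4, -0.7]
width: 0.448
grasp_force: 0.0
```

```bash
python3 - <<'E'
from rig import manip
from h import *
im=manip.camera("wrist");cv2.imwrite("pics/w5.png",im["color"]); im["name"]="w"
O=[(im,n,np.array(manip.mark_of("wrist",n)[0]["uv"]),1) for n in ("hood_pull","hood_eye","prop_tip","prop_grip") if manip.mark_of("wrist",n)]
fit(O,[.6803,.0005,-.2,1.0,.73],free=(3,4))
E
```

```text
w hood_pull [-0.3 -2.3] 1
w prop_grip [-0.3 -1.4] 1
q [ 6.803e-01  5.000e-04 -2.000e-01  9.940e-01  6.944e-01] sd [0.0024 0.0116]
```

View pics/w5.png

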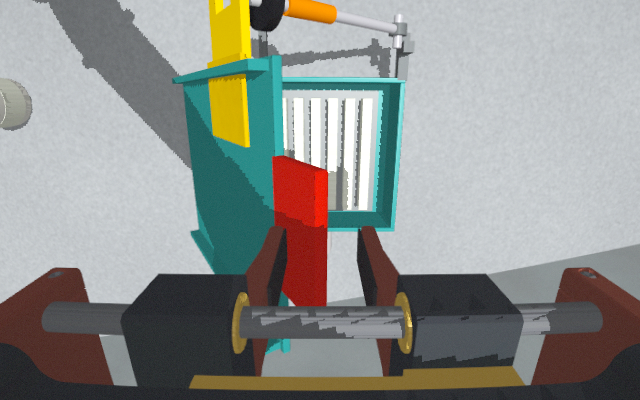

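The wrist picture shows the pull between the fingers, with the hood at about 0.99 and the tab right above the pin. I'll keep drawing it down slowly.

Emit:
play_rows(steps=[[[0.45,0,0.003,0.002,0],[0.45,0,0.006,0.004,0],[0.45,0,0.009,0.006,0],[0.45,0,0.012,0.008,0],[0.45,0,0.015,0.01,0],[0.45,0,0.018,0.012,0],[0.45,0,0.02,0.0135,0],[0.45,0,0.022,0.015,0],[0.45,0,0.022,0.015,0],[0.45,0,0.022,0.015,0]]])

```text
clock: 22.35
ee_pos: [0.6906, 0.0514, 0.3082]
tcp_rot: [-3.142, 0.0, 2.947]
ft_force: [-0.3, -0.1, -0.6]
width: 0.451
grasp_force: 0.0
```

```bash
python3 - <<'E'
from rig import manip
from h import *
O=look(manip,["wrist","top","scene"],["hood_pull","hood_eye","prop_tip","prop_grip"])
q=fit(O,[.6803,.0005,-.2,.9,.72],free=(3,4)); t=[]
for c in ("top","scene"):
  im=next(o[0] for o in O if o[0]["name"]==c); u=proj(im,pts(q)["hood_eye"]).astype(int); print(c,u)
  t.append(cv2.resize(im["color"][u[1]-40:u[1]+40,u[0]-40:u[0]+40],(400,400),interpolation=cv2.INTER_CUBIC))
cv2.imwrite("pics/m2.png",np.hstack(t)); print(manip.sense()["ft_force"],manip.sense()["torque"])
E
```

```text
wrist hood_pull [-0.7 -3.3] 0.73
wrist prop_grip [-0.3 -3.6] 0.8
top hood_pull [1.2 3.6] 0.94
top hood_eye [-4.2  2. ] 0.63
top prop_tip [ 3.  -0.7] 0.64
top prop_grip [-5.7  0. ] 0.61
scene hood_pull [1.3 0. ] 0.83
scene hood_eye [ 92.2 -23. ] 0.61
q [ 6.803e-01  5.000e-04 -2.000e-01  8.391e-01  6.937e-01] sd [0.0042 0.0151]
top [315 180]
scene [327 182]
[-0.65499102  0.36076863 -0.14851251] [-0.03522457 -0.08640016 -0.02795629]
```

View pics/m2.png

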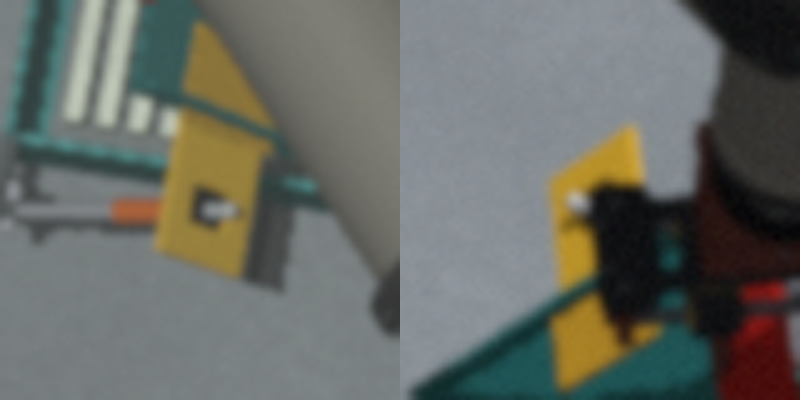

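The crops show the white pin standing through the slot in the yellow tab. The hood reads about 0.839 from the marks. I'll press lightly to confirm it is seated.

Emit:
play_rows(steps=[[[0.45,0,0.003,0.002,0],[0.45,0,0.006,0.004,0],[0.45,0,0.008,0.006,0],[0.45,0,0.01,0.0075,0],[0.45,0,0.0115,0.009,0],[0.45,0,0.0125,0.01,0],[0.45,0,0.0135,0.011,0],[0.45,0,0.0145,0.012,0],[0.45,0,0.0145,0.012,0],[0.45,0,0.0145,0.012,0]]])

```text
clock: 24.35
ee_pos: [0.6933, 0.0644, 0.2974]
tcp_rot: [-3.139, 0.001, 2.946]
ft_force: [-3.9, -3.6, 6.9]
width: 0.45
grasp_force: 4.2
```

The press meets firm resistance of about 8 N at the expected place, so the hood is seated. I'll back off and retreat upward.

Emit:
play_rows(steps=[[[0.45,0,-0.004,-0.002,0],[0.45,0,-0.008,-0.006,0],[0.45,0,-0.01,-0.015,0],[0.45,0,-0.01,-0.03,0],[0.45,0,-0.01,-0.05,0],[0.45,0,-0.01,-0.075,0],[0.45,0,-0.01,-0.1,0],[0.45,0,-0.01,-0.13,0],[0.45,0,-0.01,-0.16,0],[0.45,0,-0.01,-0.16,0]]])

```text
clock: 25.6
ee_pos: [0.6919, 0.0572, 0.4602]
tcp_rot: [3.139, 0.005, 2.948]
ft_force: [0.8, 0.6, 0.2]
width: 0.45
grasp_force: 0.0
```

Emit:
play_rows(steps=[[[0.45,0.03,0,0,0],[0.45,0.06,0,0,0],[0.45,0.1,0,0,0],[0.45,0.14,0,0,0],[0.45,0.18,0,0,0],[0.45,0.2,0,0,0],[0.45,0.2,0,0,0],[0.45,0.2,0,0,0],[0.45,0.2,0,0,0],[0.45,0.2,0,0,0]]])

```text
clock: 26.85
ee_pos: [0.4957, 0.0944, 0.4558]
tcp_rot: [3.141, -0.001, 2.947]
ft_force: [-0.2, 1.1, 0.0]
width: 0.451
grasp_force: 0.0
```

```bash
python3 - <<'E'
from rig import manip
from h import *
O=look(manip,["wrist","top","scene"],["hood_pull","hood_eye","prop_tip"])
q=fit(O,[.6803,.0005,-.2,.84,.72],free=(3,4)); t=[]
for c in ("wrist","scene"):
  im=next((o[0] for o in O if o[0]["name"]==c),None)
  if im is None: im=manip.camera(c)
  u=proj(im,pts(q)["hood_eye"]).astype(int); print(c,u); u=np.clip(u,[70,60],[570,340]); k=60
  t.append(cv2.resize(im["color"][u[1]-k:u[1]+k,u[0]-k:u[0]+k],(400,400),interpolation=cv2.INTER_CUBIC))
cv2.imwrite("pics/m3.png",np.hstack(t)); print(manip.sense()["ft_force"],manip.sense()["ee_pos"])
E
```

```text
wrist hood_pull [-1.4  0.5] 0.56
wrist hood_eye [ 0.9 -2.8] 0.89
wrist prop_tip [ 1.9 -1.3] 0.88
top hood_pull [2.1 2.7] 0.78
top hood_eye [92.4 73.5] 0.59
top prop_tip [0.4 2.7] 0.49
scene hood_pull [ 2.2 -0.2] 0.69
scene hood_eye [-1.8  2.2] 0.57
scene prop_tip [-2.8 -0.1] 0.48
q [ 6.803e-01  5.000e-04 -2.000e-01  8.433e-01  6.710e-01] sd [0.0078 0.0262]
wrist [267 197]
scene [327 182]
[ 0.54454086 -1.01953372  0.72480278] [0.49520986 0.09451087 0.45617242]
```

View pics/m3.png

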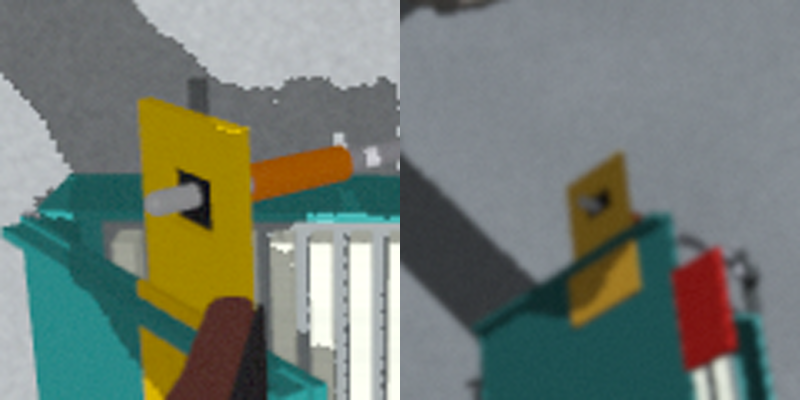

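Both views show the pin standing through the slot, with the black collar behind the tab. The hood rests propped and the robot is clear of it.

```bash
python3 -c "
from rig import manip
print(manip.hand_in())"
```

```text
the job is handed in; nothing more can be done
None
```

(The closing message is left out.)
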